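Set the board cutter's gauge from a sample notebook and lock its wing screw

TASK

Set the gauge of the board cutter from the sample notebook lying on its table: with the fingertips push the sliding fence up until the notebook is held snugly, with no gap, between the fence and the shut knife. Then lock the fence there by flicking the wings of its loose wing screw round clockwise, stroke after stroke, until the screw is fully tight and turns no further. Push only - do not grip the fence or the screw, do not lift the notebook, leave the other things where they are, and take the hand clear at the end.

Things in the scene. Friction and masses are not known exactly. Their poses are not given: they have to be found in the camera images.
- cutter: Bench board cutter, fixed, its place and yaw vary. Grey table 300 mm (x) by 380 mm (y), top 32 mm above the bench. Origin: on the bench under the table's centre; +x to the rear (away from the worker), +y to the worker's left. Rear guide bar 12 mm high, front face at x = 135 mm. Knife shut along the right edge; its black grip sticks out forward to x = -300 mm, 85 mm above the bench.
- knife (a point): Point on the inner face of the shut knife, midway along it, 15 mm above the cutter's table; axes as the cutter's. The face is a steel wall along the cutter's x at y = -190 mm, rising 30 mm above the table (arm behind it 34 mm); a grey pivot block at its rear end rises 72 mm above the bench.
- fence (a joint): Slide of the sliding fence in m: 0 = farthest left, grows as it is pushed right, towards the knife; its working (right) face is at y = 33 mm - value in the cutter's frame. It drags with about 4 N while the screw is loose, stays where left, and is locked by friction once the screw is tight.
- fence_back (a point): Point on the left face of the fence's upright strip, the face to push on: cutter x = 20 mm, 16 mm above the table. Axes as the cutter's; moves with the fence. The aluminium strip runs from cutter x = -145 to 115 mm, is 6 mm thick (working face 6 mm to the right of this point), its top 32 mm above the table. Along its left foot a flange, 15 mm out from the strip and 5 mm high.
- fence_head (a point): On the wing screw's axis at the top of the fence's flat head: a plate 80 by 80 mm centred here, its top 8.5 mm above the cutter's table, at the front end of the fence, left of the strip. Axes as the cutter's; moves with the fence. 125 mm nearer the worker (-x) and 40 mm further left (+y) than fence_back: the strip's left face is 40 mm to the right of the axis.
- wing_screw (a joint): Turn of the steel wing screw in rad, growing clockwise seen from above: 11.0 = fully tight (hard stop); it starts 1 to 1.7 turns short of that. It turns with about 0.03 Nm (1.2 N at the wings), stays where it is left, takes up to 0.07 Nm over the last 0.8 rad as it bites, and sinks 2.5 mm a turn.
- wings (a point): On the screw's vertical axis, half way up its wings, 18 mm above fence_head when tight, up to 4 mm more when loose. x axis along the wings. Two wings, 30 mm long from the axis, 5 mm thick, from 12 mm below to 15 mm above this point; boss radius 9.5 mm, top 3 mm below it. The wings pass 10 mm from the strip, so a finger cannot follow them round on that side; elsewhere all is open.
- sample: Sample notebook, loose, 210 mm (x) by 148 mm (y) by 14 mm, grey covers, dark spine on its right, about 0.26 kg. Lies flat on the cutter's table between fence and knife, spine 2 to 14 mm short of the knife and slightly askew; the fence pushes it home and squares it. Origin: centre of its underside.
- bone_folder: Bone folder, cream, 142 by 22 by 5 mm, on the left part of the cutter's table. Leave alone.
- weight: Brass weight with a knob, 42 mm wide, 46 mm high, on the left rear part of the cutter's table. Leave alone.
- notebook_a: Thick notebook, 210 by 148 by 28 mm, on the bench. Leave alone.
- glue_brush: Brush with a blue handle, lying on the bench. Leave alone.
- awl: Awl with a wooden handle, 160 mm long, lying on the bench. Leave alone.
- glue_jar: White jar, 80 mm wide, 85 mm high, on the bench. Leave alone.
- tape_roll: Roll of paper tape, 90 mm wide, 24 mm high, on the bench. Leave alone.
- pencil_cup: White cup, 72 mm wide, 95 mm high, on the bench. Leave alone.

How it is judged:
On the way, in this order (a step that is already met when the one before it is completed fails the run):
1. the fence is pushed up and holds the notebook against the knife, the screw still loose (value of joint fence between 0.073 and 0.0785 m and y of sample in the frame of cutter between -0.119 and -0.114 m and value of joint wing_screw below 10 rad), for 0.2 s.
2. the wing screw is turned clockwise until tight (value of joint wing_screw above 10.7 rad), for 0.2 s.
At the end, for the whole second after the job is handed in: The notebook lies flat and square (within 0.03 rad) between the knife and the fence, its spine within 2 mm of the knife and the fence within 2 mm of where it just closes up on it; the wing screw is within 0.3 rad of fully tight; everything at rest (value of joint fence between 0.073 and 0.0785 m and y of sample in the frame of cutter between -0.119 and -0.114 m and z of sample in the frame of cutter below 0.037 m and angle between sample's own z axis and vertical below 0.05 rad and angle between the x axis of sample and the x axis of cutter, either way round below 0.03 rad and x of sample in the frame of cutter between 0 and 0.045 m and value of joint wing_screw above 10.7 rad and linear speed of sample below 0.01 m/s); the robot touches nothing.
It fails at once if the sample notebook is lifted or tipped (z of sample in the frame of cutter above 0.044 m or angle between sample's own z axis and vertical above 0.15 rad).
It fails at once if a wing of the screw is taken between the fingers instead of stroked (contact force between the fingers and cutter above 0.3 N and x of the grasp point in the frame of wings between -0.031 and 0.031 m and y of the grasp point in the frame of wings between -0.004 and 0.004 m and z of the grasp point in the frame of wings below 0.02 m).
It fails at once if the fence is gripped instead of pushed (contact force between the fingers and cutter above 0.3 N and x of the grasp point in the frame of fence_back between -0.165 and 0.095 m and y of the grasp point in the frame of fence_back between -0.007 and 0.001 m and z of the grasp point in the frame of fence_back below 0.022 m).
It fails at once if another thing is moved by more than 25 mm (distance of any of bone_folder, weight, notebook_a, glue_brush, awl, glue_jar, tape_roll, pencil_cup from where it was at the start of the episode above 0.025 m).
It also fails if it takes over 69 s, if anything falls off the work surface, if the arm or the gripper's body presses on something with over 40 N, if the wrist force passes 120 N, or if a joint passes its speed limit or range.

ROBOT

A 6-joint arm with a two-finger parallel gripper is mounted at the origin on the work surface. World frame = base frame: x ahead of the robot, y to its left, z up, the work surface at z = 0. Lengths are in m, angles in rad, forces in N, time in s.
With the tool pointing down it reaches from about 0.35 to 0.975 m from the base axis. Payload 4.9 kg.
Tool frame: the origin (TCP) lies midway between the tips of the shut fingers; the grasp point (between the pads) lies 19 mm behind it (manip.hold_point_z is the distance from the TCP to the grasp point, in m); z points along the fingers, y is the line along which they close (so a half turn about z gives the same grasp; the last joint's range is limited). The gripper opens to 85 mm and grips with 20 to 120 N. Pads are 22 mm wide; open, the fingers measure 114 mm over their backs; the gripper's body (76 mm by 85 mm) begins 54 mm behind the grasp point. The pads swing forward as they close: fully open they stand 13 mm farther back than shut.
Start: joints at [-1.422, 0.053, 1.613, -0, 1.476, -0.119], TCP at [0.165, -0.603, 0.201] pointing down, gripper open.
Joint ranges: [-3.01, 3.01], [-1.01, 2.22], [0.06, 2.58], [-1.02, 4.17], [0.09, 2.62], [-3.14, 3.14]. Speed limits (rad/s): [2.57, 2.57, 3.14, 3.14, 3.14, 3.14].

INTERFACE

Orientations are given as a unit quaternion [w, x, y, z].
In Python, from plant import manip gives the robot as it stands. The module is installed in compiled form; this text tells all that it offers.
- The arm moves only by the shell command python3 -m jog 'ROWS' [OPENING]. ROWS is JSON, one flat list of numbers, 6 for each row, row after row: the shift along the tool's x, y, z in units of 0.1 m (1.0 is 0.1 m), then the turn, a rotation vector about the tool's x, y, z in units of 180 degrees (1.0 is 180 degrees). A call has 1 to 8 rows; each row is the pose to reach, as a shift and turn from the pose commanded when the call began, along the tool's axes at that moment, turning the shorter way round; what a row does not reach only later rows make up. A row lasts 1/8 s, in which the tool goes at most 62.5 mm and 10.7 degrees, less where a joint would pass 70% of its speed; a pose out of reach is approached as far as the arm can. A call with a number of a shift or a turn outside -1 to 1 is refused whole. A call with a gripper value outside its range is refused whole. OPENING is the finger opening in mm, from 0 to 85.4, set as the call begins (- or left out, the last holds). The fingers move at their own pace and stop on an object; the grip force is fixed at half the most. Time passes only in rows, so rows that repeat a pose let the fingers close. It gives the time, the measured TCP pose, the force, the opening and the grip force at its end, in the units of the state.
- manip.state(): the state, without advancing time (a new reading comes with each control period).
- manip.grab_frame(name): name is "scene" or "top" or "wrist"; returns a dict with "img" (480x640x3 uint8, blue, green, red), "z_map" (480x640 float32, m along the optical axis (not along the pixel's ray), 0 where there is no reading), "fx", "fy", "cx", "cy" (pixels), "xyz" and "attitude" of the camera in the world; the wrist camera has in their place "T_tool_cam" (4x4, takes a point from camera to tool coordinates, whose origin is the TCP and whose axes are the flange's). Camera axes: x right, y up, looking along -z (the intrinsics and any distortion apply to the point x, -y, -z); pixel columns grow to the right and rows downward; lengths in m; the calibration is good to about 2 mm. The wrist camera is an equidistant fisheye: a pixel r from the principal point sees the ray r / f radians off the axis. A picture is of the moment at which its call begins: read the wrist's pose just before it.
- manip.job_done(): hands the job in; it is judged then, once.
The state is a dict: "time": time; "joint_pos": joint angles; "joint_vel": joint speeds; "joint_efforts": joint torques, N m; "tool_pos": TCP position; "tool_rot": TCP orientation; "contact_force": force on the tool from outside, world axes, zero at the start; "ft_torque": the same for the moment, N m; "gripper_width": opening from 0.0 (shut) to 1.0 (fully open); "grasp_force": force on a finger pad.
Only numpy, scipy, OpenCV 4.12 (cv2) and the standard library are available. Lean on these libraries where they do the work, as an engineer would, in place of code of your own. Each camera call takes 0.05 s, during which the arm holds its last target. There are 200 camera calls.

## Working session

There is one attempt and no reset: what is moved stays moved. The work goes in short steps, Python scripts to look and compute and a shell command to move; the robot and the scene stay as the last step left them, time stands still between calls to the robot, and variables do not carry over. Pictures are saved under pics/ and viewed, at most 10 in all, crops included, and the job is handed in when it is done.

```bash
mkdir -p pics
cat > h.py <<'E'
import numpy as np, cv2
from scipy.spatial.transform import Rotation as R
from plant import manip
def rot(q): return R.from_quat([q[1],q[2],q[3],q[0]]).as_matrix()
def cloud(f):
    z=f["z_map"]; v,u=np.mgrid[:480,:640]
    p=np.stack([(u-f["cx"])/f["fx"]*z,-(v-f["cy"])/f["fy"]*z,-z],-1)
    return p@rot(f["attitude"]).T+np.array(f["xyz"])
E
python3 - <<'E'
from h import *
for n in("scene","top"):
    f=manip.grab_frame(n); cv2.imwrite(f"pics/{n}.png",f["img"]); print(n,f["xyz"],f["attitude"],f["fx"],f["cx"],f["cy"],[k for k in f])
    np.save(n+"_c.npy",cloud(f))
s=manip.state(); print(s["time"],s["tool_pos"],s["tool_rot"],s["contact_force"])
E
```

```text
scene [ 1.33634374 -0.47081158  0.83563466] [0.79428753 0.3626669  0.20745488 0.44106972] 528.9648757248535 313.6789939594785 236.70001985808304 ['img', 'z_map', 'fx', 'fy', 'cx', 'cy', 'xyz', 'attitude']
top [ 0.42425449 -0.00799963  1.41138602] [-0.70236209 -0.03537423  0.0271812   0.71042053] 564.124277585872 324.18588080081776 236.98151450977508 ['img', 'z_map', 'fx', 'fy', 'cx', 'cy', 'xyz', 'attitude']
0.1 [ 0.16528039 -0.60211437  0.19978987] [-9.22102697e-04  9.91051215e-01  1.33478986e-01 -8.33326950e-06] [ 0.13405458 -0.06372317  0.57700346]
```

View pics/top.png

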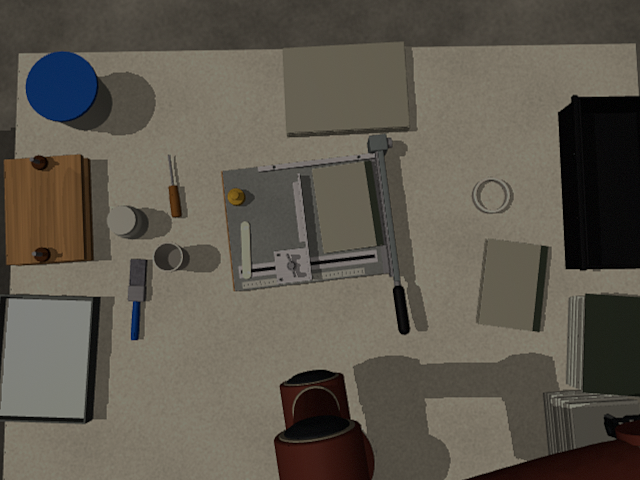

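View pics/scene.png

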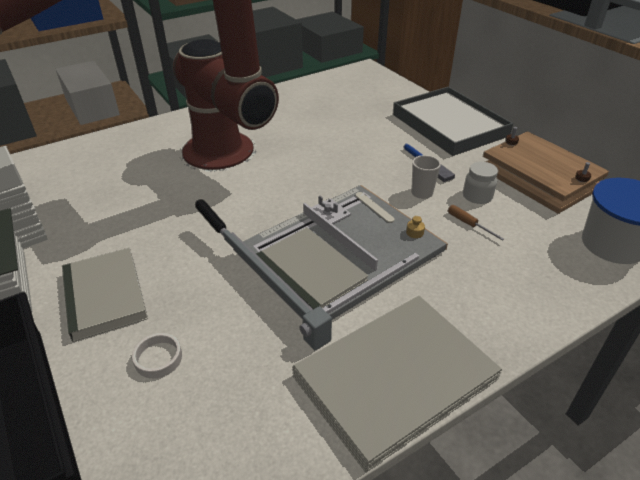

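The top view shows the cutter at about px (310,215), rear towards the image top (+x world). The fence strip is near (303,210), the wing screw at (292,264), the knife from (378,145) to (395,275) and the notebook at (343,205). Next I measure from depth.

Run:
```python
from h import *
C=np.load("top_c.npy"); img=cv2.imread("pics/top.png")
def box(u0,u1,v0,v1): return C[v0:v1,u0:u1].reshape(-1,3)
def line(p):
    c=np.median(p,0); d=np.linalg.svd(p[:,:2]-p[:,:2].mean(0),full_matrices=False)[2][0]; d=d*np.sign(d[0]); return np.round(p.mean(0),4),round(np.degrees(np.arctan2(d[1],d[0])),2),len(p),np.ptp(p[:,0])
b=box(245,290,210,240); print("table z",np.median(b[:,2]),b[:,2].std())
b=box(200,220,300,340); print("bench z",np.median(b[:,2]))
b=box(290,312,170,250); s=b[(b[:,2]>.055)&(b[:,2]<.075)]; print("strip",line(s),np.median(s[:,2]))
b=box(370,400,165,280); s=b[(b[:,2]>.052)&(b[:,2]<.075)]; print("knife",line(s))
b=box(315,380,170,250); s=b[(b[:,2]>.038)&(b[:,2]<.052)]; print("book",line(s))
b=box(265,320,240,290); s=b[(b[:,2]>.065)&(b[:,2]<.085)]; print("wing",line(s),s[:,2].max())
b=box(222,400,150,300); s=b[(b[:,2]>.02)&(b[:,2]<.085)].astype(np.float32)
# left edge of table: rows
m=((C[...,2]>.024)&(C[...,2]<.085)); E=[]
for v in range(180,280,4):
    u=np.where(m[v,200:300])[0][0]+200; E.append(C[v,u])
E=np.array(E);print("left edge",line(E))
E=[]
for u in range(245,380,4):
    vv=np.where(m[200:310,u])[0]; v=vv.max()+200; E.append(C[v,u])
print("front edge",line(np.array(E)))
cv2.imwrite("pics/c1.png",cv2.resize(img[140:310,200:420],None,fx=3.5,fy=3.5,interpolation=cv2.INTER_CUBIC))
```

```text
table z 0.033164920972241996 0.05309496703719432
bench z 0.0005294141249736484
strip (array([0.6073, 0.0579, 0.0648]), np.float64(6.19), 203, np.float64(0.18499249163874742)) 0.06485607604594157
knife (array([ 0.5798, -0.1461,  0.0646]), np.float64(6.36), 1031, np.float64(0.2771987602409777))
book (array([ 0.6146, -0.0499,  0.0466]), np.float64(8.31), 4535, np.float64(0.19634490041530694))
wing (array([0.4916, 0.0598, 0.0697]), np.float64(-15.59), 69, np.float64(0.09323967582981557)) 0.08147909885696558
left edge (array([0.5723, 0.2462, 0.0311]), np.float64(6.22), 25, np.float64(0.23855871465400375))
front edge (array([0.4398, 0.0406, 0.0322]), np.float64(-83.81), 34, np.float64(0.03542990458828427))
```

View pics/c1.png

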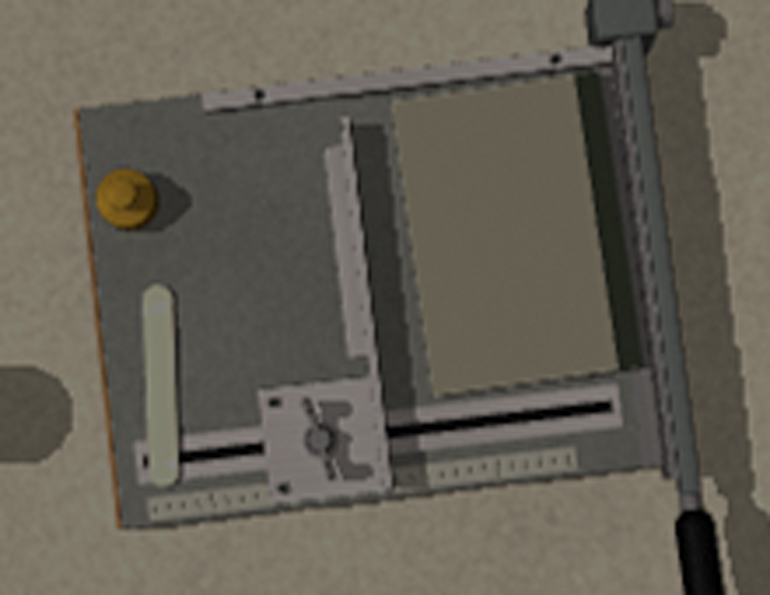

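```bash
python3 -m jog '[0.5,-0.5,0,0,0,0.05, 0.9,-0.9,0,0,0,0.05, 0.9,-0.9,0,0,0,0.051]' 0 
python3 -m jog '[0.37,-0.46,0,0,0,0, 0.73,-0.91,0,0,0,0]'
python3 -m jog '[0.37,-0.46,0,0,0,0, 0.73,-0.91,0,0,0,0]'
python3 -m jog '[0.37,-0.46,0,0,0,0, 0.73,-0.91,0,0,0,0]'
python3 -m jog '[0.37,-0.46,0,0,0,0, 0.73,-0.91,0,0,0,0]'
python3 -m jog '[0.37,-0.46,0,0,0,0, 0.73,-0.91,0,0,0,0]'
python3 -m jog '[0.37,-0.46,0,0,0,0, 0.73,-0.91,0,0,0,0, 0.73,-0.91,0,0,0,0]'
python3 - <<'E'
from h import *
s=manip.state(); T=rot(s["tool_rot"]); print(s["tool_pos"],T,s["joint_pos"])
f=manip.grab_frame("wrist"); np.savez("w1.npz",**f,pos=s["tool_pos"],T=T); cv2.imwrite("pics/w1.png",f["img"]); print(f["T_tool_cam"],f["fx"],f["cx"],f["cy"],(f["z_map"]>0).mean(), f.keys())
E
```

```text
time: 0.48
tool_pos: [0.2298, -0.4889, 0.1999]
tool_rot: [-0.001, 0.998, 0.056, 0.0]
contact_force: [0.2, -0.3, -0.8]
gripper_width: 0.375
grasp_force: 0.0
time: 0.72
tool_pos: [0.2913, -0.3932, 0.2007]
tool_rot: [-0.0, 0.999, 0.053, -0.0]
contact_force: [-0.1, -0.5, 0.2]
gripper_width: 0.0
grasp_force: 0.0
time: 0.98
tool_pos: [0.3545, -0.2946, 0.2009]
tool_rot: [0.0, 0.999, 0.053, 0.0]
contact_force: [1.4, -0.2, -0.2]
gripper_width: -0.001
grasp_force: 0.0
time: 1.23
tool_pos: [0.4176, -0.1962, 0.201]
tool_rot: [0.0, 0.999, 0.053, 0.0]
contact_force: [1.0, -1.4, 0.1]
gripper_width: -0.001
grasp_force: 0.0
time: 1.48
tool_pos: [0.4806, -0.0978, 0.201]
tool_rot: [0.0, 0.999, 0.053, 0.0]
contact_force: [0.4, -0.0, -0.1]
gripper_width: -0.004
grasp_force: 0.0
time: 1.72
tool_pos: [0.5436, 0.0007, 0.2008]
tool_rot: [0.0, 0.999, 0.054, 0.0]
contact_force: [0.4, -0.5, 1.1]
gripper_width: -0.001
grasp_force: 0.0
time: 2.1
tool_pos: [0.6065, 0.1002, 0.1997]
tool_rot: [-0.0, 0.998, 0.056, -0.001]
contact_force: [0.1, 0.8, -0.2]
gripper_width: 0.001
grasp_force: 0.0
[0.60649233 0.10019331 0.19971372] [[ 9.93812923e-01  1.11059414e-01 -1.29615512e-03]
 [ 1.11059779e-01 -9.93813705e-01  2.12608023e-04]
 [-1.26452460e-03 -3.55243301e-04 -9.99999137e-01]] [4.25847963e-02 3.02870110e-02 1.63796653e+00 2.68837366e-04
 1.47462505e+00 1.50206591e+00]
[[ 0.00137842  0.94876687  0.31597393  0.08167889]
 [ 0.99999758 -0.00184893  0.00118931 -0.00128576]
 [ 0.00171259  0.31597153 -0.94876713 -0.17385078]
 [ 0.          0.          0.          1.        ]] 371.64829954431775 320.5288496532706 240.77257005475082 0.9959440104166667 dict_keys(['img', 'z_map', 'fx', 'fy', 'cx', 'cy', 'T_tool_cam'])
```

View pics/w1.png

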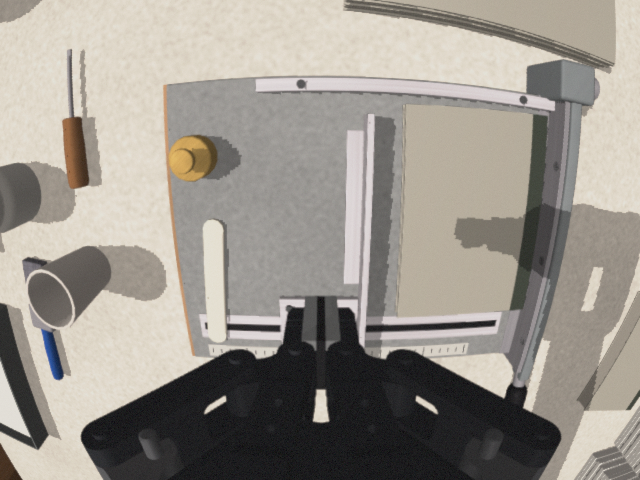

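The wrist view shows the strip top at about (371,115)–(363,290), the flange at (355,130–283), the notebook's corners at (405,105), (534,114), (512,309) and (397,317), and the table's left edge at (165,86)–(195,355). Casting these onto their planes.

```bash
cat >> h.py <<'E'
a=np.radians(6.2); ex=np.array([np.cos(a),np.sin(a)]); ey=np.array([-ex[1],ex[0]]); O=np.array([.589,.0569])
def cut(p): d=np.asarray(p)[...,:2]-O; return np.stack([d@ex,d@ey],-1)
def world(x,y): return O+x*ex+y*ey
def wray(f,u,v,pos,T,z):
    dx,dy=(u-f["cx"])/f["fx"],(v-f["cy"])/f["fy"]; r=np.hypot(dx,dy); s=np.sin(r)/r if r>1e-9 else 1
    d=np.array([dx*s,-dy*s,-np.cos(r)]); M=np.asarray(f["T_tool_cam"])
    o=T@M[:3,3]+pos; d=T@M[:3,:3]@d; return o+d*(z-o[2])/d[2]
def tray(f,u,v,z):
    d=rot(f["attitude"])@np.array([(u-f["cx"])/f["fx"],-(v-f["cy"])/f["fy"],-1]); o=np.array(f["xyz"]); return o+d*(z-o[2])/d[2]
E
python3 - <<'E'
from h import *
f=np.load("w1.npz")
for n,u,v,z in [("leftedge",165,86,.032),("leftedge",195,355,.032),("stripL",368,118,.064),("stripL",361,285,.064),("stripR",375,118,.064),("flangeL",348,131,.037),("flangeL",345,283,.037),("flrear",356,131,.037),("book",405,105,.046),("book",534,114,.046),("book",512,309,.046),("book",397,317,.046),("barfront",400,100,.044),("barfront",270,92,.044)]:
    print(n,np.round(cut(wray(f,u,v,f["pos"],f["T"],z)),4))
f=manip.grab_frame("top")
print("screw",cut(tray(f,291.4,265.1,.065)))
for n,u,v in [("wr",305,400),("wf",340,478)]: print(n,np.round(cut(tray(f,200+u/3.5,140+v/3.5,.07)),4))
E
```

```text
leftedge [0.1441 0.1913]
leftedge [-0.1523  0.1894]
stripL [0.107  0.0043]
stripL [-0.0424  0.0053]
stripR [ 0.1072 -0.0015]
flangeL [0.095  0.0187]
flangeL [-0.0529  0.0182]
flrear [0.0952 0.0115]
book [ 0.1203 -0.0306]
book [ 0.1246 -0.1628]
book [-0.0842 -0.1698]
book [-0.0878 -0.0362]
barfront [ 0.1246 -0.0265]
barfront [0.1302 0.0874]
screw [-0.1078515   0.04095746]
wr [-0.0813  0.0478]
wf [-0.1368  0.0302]
```

```bash
python3 -m jog '[0,0,0.5,0,0,0, 0,0,1,0,0,0]'
python3 -m jog '[0,0,0.3,0,0,0, 0,0,0.52,0,0,0, 0,0,0.52,0,0,0]'
python3 -m jog '[0,0.05,0,0,0,0, 0,0.1,0,0,0,0, 0,0.15,0,0,0,0, 0,0.18,0,0,0,0]'
python3 -m jog '[0,0.05,0,0,0,0, 0,0.1,0,0,0,0, 0,0.15,0,0,0,0, 0,0.2,0,0,0,0]'
```

```text
time: 2.45
tool_pos: [0.6058, 0.0961, 0.1009]
tool_rot: [0.0, 0.999, 0.053, 0.001]
contact_force: [0.4, -0.1, 0.2]
gripper_width: -0.0
grasp_force: 0.0
time: 2.82
tool_pos: [0.6038, 0.0968, 0.0473]
tool_rot: [0.0, 0.999, 0.053, -0.002]
contact_force: [-0.4, -0.5, -0.1]
gripper_width: -0.003
grasp_force: 0.0
time: 3.32
tool_pos: [0.6076, 0.0795, 0.0495]
tool_rot: [0.0, 0.999, 0.054, 0.0]
contact_force: [0.2, -0.6, -0.2]
gripper_width: -0.001
grasp_force: 0.0
time: 3.82
tool_pos: [0.6093, 0.0596, 0.0488]
tool_rot: [0.0, 0.999, 0.054, -0.0]
contact_force: [1.0, -0.1, 1.1]
gripper_width: -0.001
grasp_force: 0.0
```

Run:
```python
from h import *
for i in range(3):
    s=manip.state(); T=rot(s["tool_rot"]); print(s["time"],s["tool_pos"],cut(s["tool_pos"]),s["contact_force"])
    f=manip.grab_frame("wrist")
np.savez("w2.npz",**f,pos=s["tool_pos"],T=T); cv2.imwrite("pics/w2.png",f["img"])
```

```text
3.825 [0.6092724  0.05963946 0.04883588] [0.02044968 0.00053403] [ 0.96465291 -0.13973617  1.11488767]
3.875 [0.60936085 0.05911971 0.0488553 ] [2.04814815e-02 7.76418299e-06] [ 1.06799009 -0.35128139  0.14697873]
3.925 [0.60934924 0.05944029 0.04888412] [0.02050457 0.00032772] [-0.37911476  0.18299802 -0.02780686]
```

View pics/w2.png

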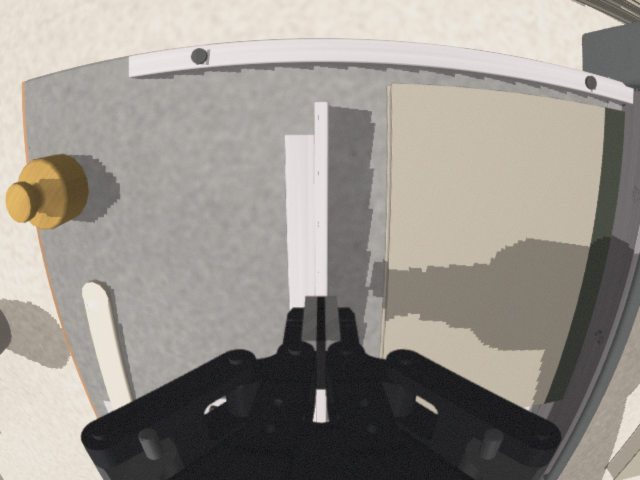

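The fingertips at (321,300) appear in line with the strip top (315–328, 100–297), yet no contact force reads. I check this against the depth.

```bash
cat >> h.py <<'E'
def wcloud(f,pos,T):
    v,u=np.mgrid[:480,:640]; dx=(u-f["cx"])/f["fx"]; dy=(v-f["cy"])/f["fy"]; r=np.hypot(dx,dy)+1e-9; t=np.tan(np.minimum(r,1.5))/r; z=f["z_map"]
    p=np.stack([dx*t*z,-dy*t*z,-z],-1); M=np.asarray(f["T_tool_cam"]); p=p@M[:3,:3].T+M[:3,3]; return p@T.T+pos
E
python3 - <<'E'
from h import *
for n in ("w1","w2"):
    f=np.load(n+".npz"); P=wcloud(f,f["pos"],f["T"]); C=cut(P); z=P[...,2]
    for xx in (0.03,.06,.09):
        m=(abs(C[...,0]-xx)<.004)&(z>.0605)&(z<.07)&(C[...,1]>-.1)&(C[...,1]<.05); b=(abs(C[...,0]-xx)<.004)&(z>.042)&(z<.05)&(C[...,1]<-.005)
        print(n,xx,"strip y",np.percentile(C[m][:,1],[3,97]).round(4),np.median(z[m]).round(4),"book left",np.percentile(C[b][:,1],[3,97]).round(4))
f=np.load("w2.npz");P=wcloud(f,f["pos"],f["T"])
for v in (280,290,295,300,305,310,320,340): print(v,[(np.round(cut(P[v,u])*1000).astype(int).tolist(),int(P[v,u,2]*1000)) for u in (295,310,321,330,345)])
E
```

```text
w1 0.03 strip y [-0.0006  0.0053] 0.0644 book left [-0.1801 -0.0369]
w1 0.06 strip y [-0.0011  0.0049] 0.0648 book left [-0.1796 -0.0356]
w1 0.09 strip y [-0.0009  0.0047] 0.0647 book left [-0.18   -0.0351]
w2 0.03 strip y [-0.0012  0.0048] 0.0647 book left [-0.1888 -0.0361]
w2 0.06 strip y [-0.0015  0.0046] 0.0648 book left [-0.1887 -0.0353]
w2 0.09 strip y [-0.0014  0.0041] 0.0648 book left [-0.1802 -0.0345]
280 [([17, 16], 36), ([18, 8], 37), ([30, 2], 64), ([16, -3], 32), ([15, -12], 31)]
290 [([12, 16], 37), ([12, 8], 37), ([25, 2], 63), ([9, -4], 32), ([9, -12], 32)]
295 [([8, 16], 37), ([9, 8], 37), ([23, 2], 65), ([6, -4], 32), ([6, -12], 32)]
300 [([6, 16], 37), ([32, 6], 87), ([31, 2], 86), ([32, -2], 88), ([3, -12], 33)]
305 [([2, 16], 37), ([32, 6], 92), ([32, 2], 92), ([32, -2], 92), ([-1, -12], 32)]
310 [([28, 12], 89), ([32, 6], 96), ([32, 2], 95), ([31, -2], 95), ([28, -8], 89)]
320 [([27, 12], 96), ([32, 6], 104), ([32, 2], 103), ([32, -2], 104), ([28, -8], 96)]
340 [([33, 10], 119), ([32, 5], 117), ([32, 2], 117), ([32, -1], 117), ([33, -6], 119)]
```

Run:
```python
from h import *
f=manip.grab_frame("scene"); s=manip.state()
P=np.array(s["tool_pos"]); Rm=rot(f["attitude"])
for dz in (0,.019,.037):
    c=Rm.T@(P+[0,0,dz]-f["xyz"]); print(dz,f["cx"]-f["fx"]*c[0]/c[2], f["cy"]+f["fy"]*c[1]/c[2])
c=Rm.T@(P-f["xyz"]);u=int(f["cx"]-f["fx"]*c[0]/c[2]);v=int(f["cy"]+f["fy"]*c[1]/c[2])
cv2.imwrite("pics/s2.png",cv2.resize(f["img"][v-90:v+60,u-100:u+100],None,fx=4,fy=4,interpolation=cv2.INTER_CUBIC)); print(u,v)
```

```text
0 348.1409491301629 242.2832447345679
0.019 348.41991466843297 235.87924309262021
0.037 348.6896428527867 229.68729642353736
348 242
```

View pics/s2.png

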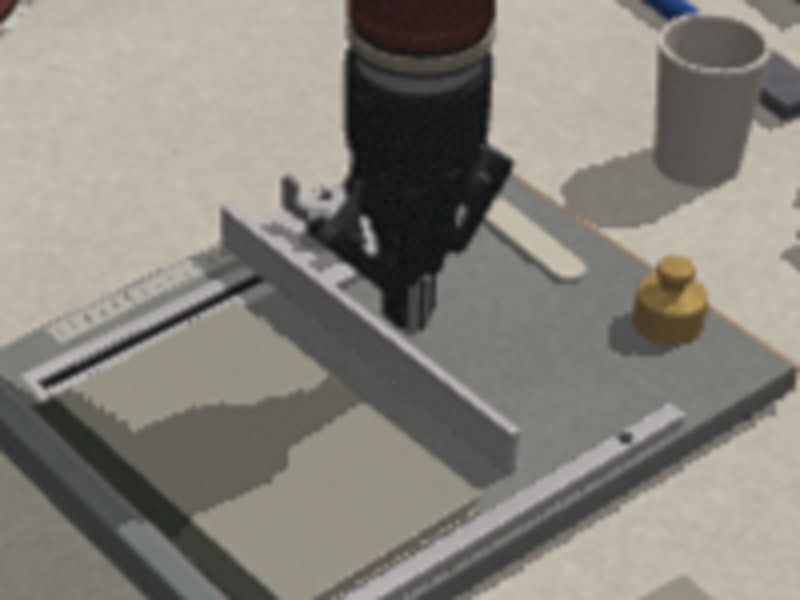

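The scene crop shows the real fingertips at crop (410,330), above the strip. They end about 35 mm short of the reported TCP, and the wrist view agrees (tip at row 297 means tool z = -36 mm). I back off to the left, go 35 mm lower and push again.

```bash
python3 -m jog '[0,-0.15,0,0,0,0, 0,-0.29,0,0,0,0, 0,-0.29,0.15,0,0,0, 0,-0.29,0.3,0,0,0, 0,-0.29,0.34,0,0,0, 0,-0.29,0.34,0,0,0]'
python3 -m jog '[0,0.04,0,0,0,0, 0,0.08,0,0,0,0, 0,0.12,0,0,0,0, 0,0.16,0,0,0,0, 0,0.2,0,0,0,0, 0,0.2,0,0,0,0]'
python3 - <<'E'
from h import *
s=manip.state(); T=rot(s["tool_rot"]);print(cut(s["tool_pos"]),s["contact_force"])
f=manip.grab_frame("wrist");C=wcloud(f,np.array(s["tool_pos"]),T);z=C[...,2];C=cut(C)
for xx in(.06,.09):
    m=(abs(C[...,0]-xx)<.004)&(z>.0605)&(z<.07)&(C[...,1]>-.1)&(C[...,1]<.05); print(np.percentile(C[m][:,1],[3,97]).round(4))
E
```

```text
time: 4.78
tool_pos: [0.6056, 0.0885, 0.0139]
tool_rot: [-0.0, 0.999, 0.054, -0.001]
contact_force: [-0.8, 0.1, 0.9]
gripper_width: -0.0
grasp_force: 0.0
time: 5.52
tool_pos: [0.6086, 0.0688, 0.0153]
tool_rot: [0.0, 0.999, 0.054, 0.0]
contact_force: [-0.0, 1.6, 1.9]
gripper_width: -0.002
grasp_force: 1.3
[0.02081656 0.00972309] [-0.03331955  1.62106757  1.89983627]
[-0.008  -0.0024]
[-0.0082 -0.0025]
```

```bash
python3 -m jog '[0,0.04,0,0,0,0, 0,0.08,0,0,0,0, 0,0.12,0,0,0,0, 0,0.16,0,0,0,0, 0,0.2,0,0,0,0, 0,0.23,0,0,0,0, 0,0.26,0,0,0,0, 0,0.28,0,0,0,0]'
python3 -m jog '[0,0.01,0,0,0,0, 0,0.02,0,0,0,0, 0,0.03,0,0,0,0, 0,0.03,0,0,0,0]'
python3 - <<'E'
from h import *
s=manip.state(); T=rot(s["tool_rot"]);print(cut(s["tool_pos"]),s["contact_force"])
f=manip.grab_frame("wrist");np.savez("w3.npz",**f,pos=s["tool_pos"],T=T);cv2.imwrite("pics/w3.png",f["img"]);C=wcloud(f,np.array(s["tool_pos"]),T);z=C[...,2];C=cut(C)
for xx in(.06,.09):
    m=(abs(C[...,0]-xx)<.004)&(z>.0605)&(z<.07)&(C[...,1]>-.1)&(C[...,1]<.05);b=(abs(C[...,0]-xx)<.004)&(z>.042)&(z<.05)&(C[...,1]<-.005);k=(abs(C[...,0]-xx)<.004)&(z>.059)&(z<.064)&(C[...,1]<-.15); print(np.percentile(C[m][:,1],[3,97]).round(4),np.percentile(C[b][:,1],[1,99]).round(4),C[k][:,1].max() if k.any() else None)
E
```

```text
time: 6.58
tool_pos: [0.6115, 0.0412, 0.015]
tool_rot: [-0.0, 0.999, 0.054, 0.0]
contact_force: [-0.2, 5.3, 3.8]
gripper_width: -0.0
grasp_force: 2.8
time: 7.08
tool_pos: [0.6118, 0.0384, 0.015]
tool_rot: [-0.0, 0.999, 0.054, 0.0]
contact_force: [0.7, 4.8, 3.4]
gripper_width: 0.002
grasp_force: 2.6
[ 0.02068184 -0.02085896] [0.70676044 4.7585336  3.41901539]
[-0.0387 -0.033 ] [-0.1893 -0.0416] None
[-0.0388 -0.0331] [-0.1793 -0.0418] None
```

View pics/w3.png

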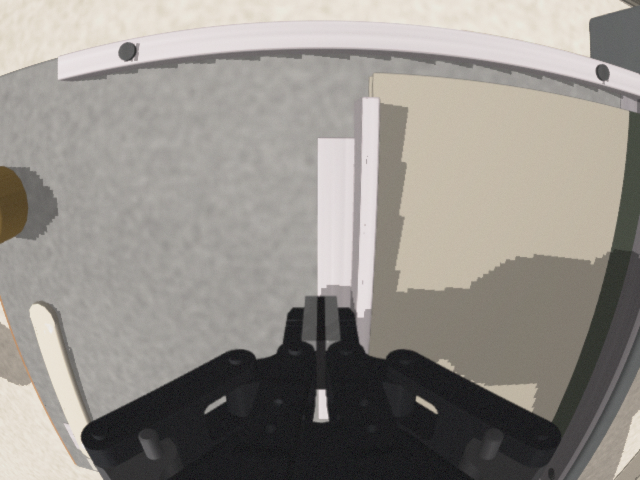

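The strip is now at the notebook's left edge (365,100–300) and needs about 3 mm more. I creep on until the force rises.

```bash
for i in 1; do python3 -m jog '[0,0.01,0,0,0,0, 0,0.01,0,0,0,0]'; done
python3 -m jog '[0,0.01,0,0,0,0, 0,0.01,0,0,0,0]'
python3 -m jog '[0,0.007,0,0,0,0, 0,0.007,0,0,0,0]'
```

```text
time: 7.38
tool_pos: [0.6119, 0.0374, 0.015]
tool_rot: [-0.0, 0.999, 0.054, 0.0]
contact_force: [-0.4, 5.4, 2.7]
gripper_width: -0.0
grasp_force: 2.7
time: 7.62
tool_pos: [0.612, 0.0364, 0.015]
tool_rot: [-0.0, 0.999, 0.054, 0.0]
contact_force: [1.8, 6.0, 4.0]
gripper_width: -0.002
grasp_force: 2.7
time: 7.88
tool_pos: [0.6121, 0.0358, 0.015]
tool_rot: [-0.0, 0.999, 0.054, 0.0]
contact_force: [0.6, 6.2, 3.1]
gripper_width: -0.0
grasp_force: 2.7
```

```bash
python3 -m jog '[0,0.007,0,0,0,0, 0,0.007,0,0,0,0]'
python3 -m jog '[0,0.007,0,0,0,0, 0,0.007,0,0,0,0]'
```

```text
time: 8.12
tool_pos: [0.6121, 0.0356, 0.015]
tool_rot: [-0.001, 0.999, 0.054, 0.0]
contact_force: [-0.1, 7.3, 4.1]
gripper_width: 0.003
grasp_force: 3.6
time: 8.38
tool_pos: [0.6121, 0.0356, 0.015]
tool_rot: [-0.002, 0.999, 0.054, 0.0]
contact_force: [-0.3, 9.1, 3.6]
gripper_width: 0.001
grasp_force: 4.6
```

```bash
python3 -m jog '[0,0.015,0,0,0,0, 0,0.015,0,0,0,0, 0,0.015,0,0,0,0]'
python3 - <<'E'
from h import *
s=manip.state(); T=rot(s["tool_rot"]);print(cut(s["tool_pos"]),s["contact_force"])
f=manip.grab_frame("wrist");C=wcloud(f,np.array(s["tool_pos"]),T);z=C[...,2];C=cut(C)
for xx in(.05,.07,.09):
    m=(abs(C[...,0]-xx)<.004)&(z>.0605)&(z<.07)&(C[...,1]>-.1)&(C[...,1]<.05);print(np.percentile(C[m][:,1],[3,97]).round(4))
# spine/knife boundary: dump heights along x=.05
for xx in(.0,.05,.1):
    k=(abs(C[...,0]-xx)<.003)&(C[...,1]<-.17)&(C[...,1]>-.2); o=np.argsort(-C[k][:,1]); print(xx,[(int(y*1000),int(h*1000)) for y,h in zip(C[k][o][::10,1],z[k][o][::10])][:40])
E
```

```text
time: 8.75
tool_pos: [0.6121, 0.0356, 0.0151]
tool_rot: [-0.003, 0.999, 0.054, 0.0]
contact_force: [-0.0, 13.7, 4.5]
gripper_width: -0.007
grasp_force: 6.8
[ 0.02068361 -0.02367153] [-0.01386472 13.69276037  4.52251898]
[-0.0415 -0.0359]
[-0.0415 -0.0358]
[-0.0416 -0.0359]
0.0 [(-170, 46), (-171, 46), (-172, 47), (-173, 46), (-173, 46), (-174, 46), (-176, 46), (-176, 46), (-177, 45), (-178, 46), (-179, 46), (-181, 47), (-182, 46), (-183, 45), (-184, 46), (-185, 46), (-186, 46), (-187, 46), (-188, 45), (-188, 62), (-188, 54), (-188, 50), (-189, 50), (-189, 58), (-189, 51), (-189, 61), (-189, 58), (-189, 58), (-189, 54), (-189, 48), (-190, 61), (-190, 59), (-190, 48), (-190, 61), (-190, 56), (-190, 58), (-190, 46), (-190, 56), (-191, 53), (-191, 53)]
0.05 [(-170, 45), (-170, 46), (-171, 46), (-171, 46), (-172, 46), (-173, 47), (-174, 46), (-174, 46), (-175, 46), (-175, 47), (-176, 45), (-177, 47), (-178, 45), (-179, 46), (-179, 47), (-180, 46), (-181, 46), (-182, 46), (-183, 46), (-183, 47), (-184, 47), (-185, 46), (-186, 46), (-187, 46), (-188, 47), (-188, 48), (-188, 49), (-189, 47), (-189, 52), (-189, 50), (-189, 48), (-190, 48), (-190, 52), (-190, 47), (-191, 50)]
0.1 [(-170, 46), (-170, 45), (-171, 46), (-172, 45), (-172, 47), (-173, 47), (-173, 46), (-174, 46), (-175, 47), (-175, 47), (-176, 47), (-177, 45), (-177, 46), (-178, 46), (-179, 46), (-180, 46), (-180, 47), (-181, 46)]
```

Snug: the strip's left face is at -36 mm (fence 0.075), the spine is flush with the knife, and the force rises with no motion. Next I back off, rise, and look at the screw from the left.

```bash
python3 -m jog '[0,-0.03,0,0,0,0, 0,-0.15,0,0,0,0, 0,-0.3,0,0,0,0, 0,-0.3,0.0,0,0,0, 0,-0.3,-0.5,0,0,0, 0,-0.3,-1,0,0,0]'
python3 -m jog '[-0.4,-0.5,-0.4,0,0,0, -0.9,-1,-0.85,0,0,0, -0.9,-1,-0.85,0,0,0, -0.9,-1,-0.85,0,0,0]'
python3 - <<'E'
from h import *
s=manip.state(); T=rot(s["tool_rot"]);print(cut(s["tool_pos"]),s["tool_pos"],s["contact_force"])
f=manip.grab_frame("wrist");P=wcloud(f,np.array(s["tool_pos"]),T);z=P[...,2];C=cut(P)
for xx in(.05,.07,.09,0):
    m=(abs(C[...,0]-xx)<.004)&(z>.0605)&(z<.07)&(C[...,1]>-.1)&(C[...,1]<.05);print(np.percentile(C[m][:,1],[3,97]).round(4))
m=(z>.0665)&(z<.085)&(abs(C[...,0]+.105)<.045)&(abs(C[...,1]-.004)<.035)
p=C[m]; print(len(p),p.mean(0),z[m].max(),np.percentile(z[m],90)); d=np.linalg.svd(p-p.mean(0),full_matrices=False)[2][0]; print("wing dir",d,np.degrees(np.arctan2(d[1],d[0])),np.percentile((p-p.mean(0))@d,[1,99]))
v,u=np.where(m); print(u.mean(),v.mean())
# strip front end, table front edge
b=(z>.0605)&(z<.068)&(C[...,1]<-.03)&(C[...,1]>-.045)&(C[...,0]<0); print("strip front x",C[b][:,0].min())
cv2.imwrite("pics/w4.png",f["img"])
E
```

```text
time: 9.55
tool_pos: [0.6081, 0.0621, 0.115]
tool_rot: [0.0, 0.999, 0.054, -0.001]
contact_force: [1.7, -0.2, 0.2]
gripper_width: -0.002
grasp_force: 0.0
time: 10.05
tool_pos: [0.509, 0.1531, 0.2022]
tool_rot: [0.0, 0.998, 0.055, 0.002]
contact_force: [0.6, -0.5, 0.7]
gripper_width: -0.001
grasp_force: 0.0
[-0.06916489  0.10431164] [0.50897407 0.15313175 0.20222888] [ 0.63095482 -0.54274258  0.68693821]
[-0.0409 -0.0348]
[-0.0412 -0.0349]
[-0.0407 -0.0349]
[-0.0411 -0.0351]
188 [-0.10694132  0.00564083] 0.07833571025035928 0.07691810037821523
wing dir [-0.97563412 -0.21940387] -167.32597787212876 [-0.02752931  0.03038972]
431.5851063829787 261.0744680851064
strip front x -0.14829353229939485
```

View pics/w4.png

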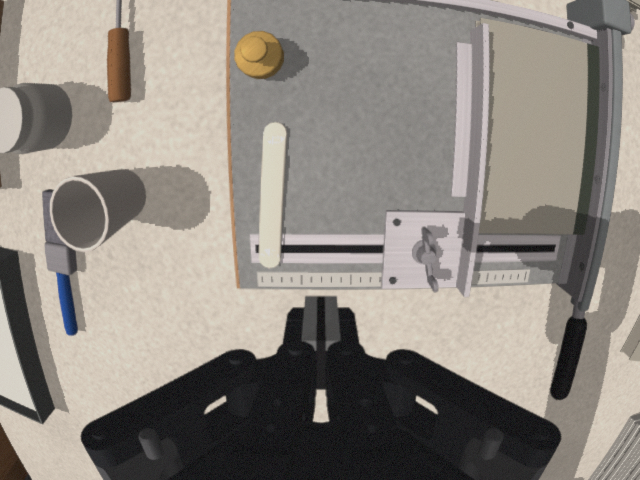

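The wrist view shows the wing screw at (431,258), its wings running (425,230) to (436,290), the fence tight on the notebook, and the folder and weight undisturbed. I go to the first stroke's start, on the left of the axis, hovering.

```bash
python3 -m jog '[-0.2,0.3,0.4,0,0,0, -0.38,0.75,0.9,0,0,0, -0.38,0.75,0.98,0,0,0, -0.38,0.75,0.98,0,0,0]'
python3 -m jog '[0,0,0.3,0,0,0, 0,0,0.5,0,0,0, 0,0,0.5,0,0,0, 0,0,0.5,0,0,0]'
python3 -c "
from h import *
s=manip.state();print(cut(s['tool_pos']),s['tool_pos'][2])"
```

```text
time: 10.6
tool_pos: [0.4784, 0.0728, 0.1002]
tool_rot: [-0.0, 0.999, 0.053, -0.002]
contact_force: [0.6, 0.4, 0.4]
gripper_width: -0.002
grasp_force: 0.0
time: 11.1
tool_pos: [0.4808, 0.0739, 0.0538]
tool_rot: [0.0, 0.999, 0.054, 0.001]
contact_force: [-0.2, -0.7, 0.5]
gripper_width: 0.001
grasp_force: 0.0
[-0.10570565  0.0285664 ] 0.05378853885190333
```

```bash
python3 -m jog '[0,0,0.15,0,0,0, 0,0,0.24,0,0,0, 0,0,0.24,0,0,0]'
python3 -m jog '[0.066,0.009,0,0,0,0, 0.127,0.036,0,0,0,0, 0.178,0.079,0,0,0,0, 0.216,0.135,0,0,0,0, 0.236,0.198,0,0,0,0]'
python3 -m jog '[0.003,0.067,0,0,0,0, -0.013,0.132,0,0,0,0, -0.013,0.132,0,0,0,0]'
python3 - <<'E'
from h import *
s=manip.state();print(cut(s['tool_pos']),s['tool_pos'][2])
f=manip.grab_frame("scene");P=cloud(f);C=cut(P);z=P[...,2]
cv2.imwrite("pics/s3.png",cv2.resize(f["img"][140:290,230:430],None,fx=4,fy=4,interpolation=cv2.INTER_CUBIC))
E
```

```text
time: 11.48
tool_pos: [0.478, 0.0735, 0.0266]
tool_rot: [-0.0, 0.999, 0.054, -0.001]
contact_force: [-0.3, 0.5, 0.2]
gripper_width: -0.002
grasp_force: 0.0
time: 12.1
tool_pos: [0.5048, 0.0561, 0.0278]
tool_rot: [-0.0, 0.999, 0.054, -0.0]
contact_force: [-0.1, 2.8, 0.4]
gripper_width: -0.0
grasp_force: 0.7
time: 12.48
tool_pos: [0.505, 0.0423, 0.0281]
tool_rot: [0.0, 0.999, 0.053, 0.0]
contact_force: [0.7, 0.5, -0.4]
gripper_width: -0.002
grasp_force: 0.1
[-0.08510169 -0.00546572] 0.02811125799209533
```

View pics/s3.png

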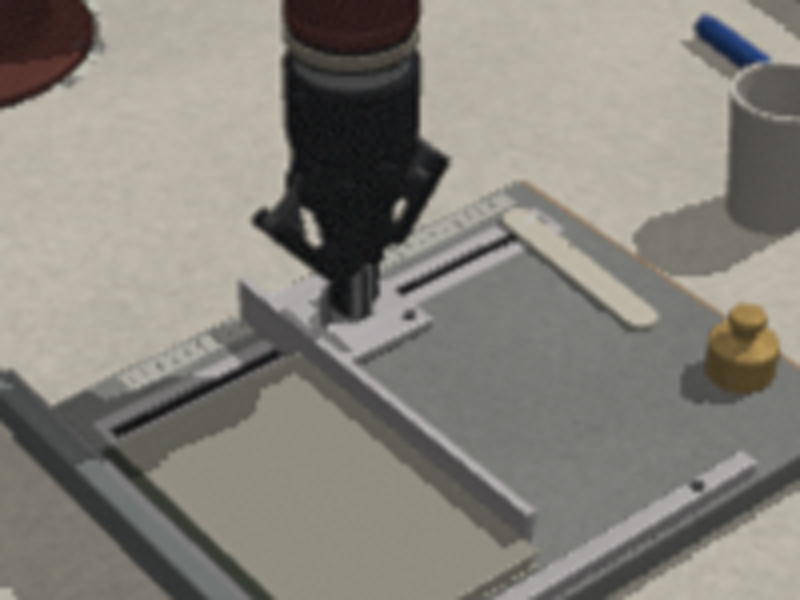

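The scene crop shows the fingertip at (350,310) on the far side of the wings, inside the strip, and it stroked with 2.8 N. Next I lift, return and do full strokes.

```bash
python3 -m jog '[0,-0.03,-0.15,0,0,0, 0,-0.03,-0.28,0,0,0, -0.23,-0.08,-0.28,0,0,0, -0.459,-0.132,-0.28,0,0,0, -0.459,-0.132,-0.28,0,0,0, -0.459,-0.132,-0.14,0,0,0, -0.459,-0.132,0,0,0,0, -0.459,-0.132,0,0,0,0]'
python3 -m jog '[0.037,-0.092,0,0,0,0, 0.109,-0.162,0,0,0,0, 0.203,-0.196,0,0,0,0, 0.302,-0.189,0,0,0,0, 0.39,-0.142,0,0,0,0, 0.452,-0.063,0,0,0,0]'
python3 -m jog '[0.024,0.097,0,0,0,0, 0.007,0.195,0,0,0,0, 0.007,0.195,0,0,0,0]'
python3 -m jog '[0,-0.03,-0.15,0,0,0, 0,-0.03,-0.28,0,0,0, -0.23,-0.08,-0.28,0,0,0, -0.459,-0.132,-0.28,0,0,0, -0.459,-0.132,-0.28,0,0,0]'
python3 - <<'E'
from h import *
s=manip.state();print(cut(s['tool_pos']),s['tool_pos'][2])
for n in("scene","top"):
    f=manip.grab_frame(n);P=cloud(f);C=cut(P);z=P[...,2]
    m=(z>.066)&(z<.0785)&(np.hypot(C[...,0]+.107,C[...,1]-.005)<.034); p=C[m]-[-.107,.005]
    if len(p)>5: d=np.linalg.svd(p,full_matrices=False)[2][0]; print(n,len(p),np.degrees(np.arctan2(d[1],d[0])),p.mean(0),z[m].max(), (p*1000).astype(int)[::4].tolist())
E
```

```text
time: 13.52
tool_pos: [0.4564, 0.0513, 0.0257]
tool_rot: [-0.0, 0.999, 0.054, -0.002]
contact_force: [0.6, 0.1, -0.3]
gripper_width: -0.002
grasp_force: 0.0
time: 14.28
tool_pos: [0.4913, 0.0627, 0.0247]
tool_rot: [-0.001, 0.998, 0.054, -0.015]
contact_force: [-40.0, 0.3, 22.6]
gripper_width: 0.002
grasp_force: 21.9
time: 14.65
tool_pos: [0.4899, 0.0503, 0.0248]
tool_rot: [-0.009, 0.998, 0.053, -0.019]
contact_force: [-45.1, 22.0, 30.1]
gripper_width: -0.002
grasp_force: 39.7
time: 15.28
tool_pos: [0.4587, 0.0512, 0.057]
tool_rot: [0.0, 0.999, 0.054, 0.002]
contact_force: [0.8, 0.3, -0.2]
gripper_width: -0.002
grasp_force: 0.0
[-0.13016507  0.00843621] 0.05697748968573918
scene 18 -36.516960388667336 [ 0.00180361 -0.00337445] 0.07532484156584995 [[-22, 11], [-20, 10], [-12, 7], [21, -16], [22, -16]]
```

Something jammed at about 45 N near the axis. I rise to the earlier vantage point and measure the screw's state before stroking again.

```bash
python3 -m jog '[0,0,-0.5,0,0,0, 0.3,-0.4,-0.9,0,0,0, 0.6,-0.96,-1,0,0,0]'
python3 -m jog '[0,0,-0.45,0,0,0, 0,0,-0.45,0,0,0, 0,0,-0.45,0,0,0]'
cat > look.py <<'E'
from h import *
s=manip.state(); T=rot(s["tool_rot"]);print(s["time"],cut(s["tool_pos"]),s["tool_pos"][2])
f=manip.grab_frame("wrist");P=wcloud(f,np.array(s["tool_pos"]),T);z=P[...,2];C=cut(P)
for xx in(.09,.05,0,-.05):
    m=(abs(C[...,0]-xx)<.004)&(z>.0605)&(z<.07)&(C[...,1]>-.1)&(C[...,1]<.05);print("strip",xx,np.percentile(C[m][:,1],[3,97]).round(4))
q=C-[-.107,.005]; r=np.hypot(q[...,0],q[...,1])
m=(z>.0655)&(z<.085)&(r<.035); p=q[m]; c=p.mean(0); d=np.linalg.svd(p-c,full_matrices=False)[2][0]; d*=-np.sign(d[1])
print("wing",len(p),c,np.percentile(z[m],[50,90,97]),"alpha",np.degrees(np.arctan2(d[1],-d[0]))%180,np.percentile((p-c)@d,[1,99]))
G=np.full((17,17),0.)
for (x,y),h in zip((q[r<.05]*1000/5).round().astype(int)+8,z[r<.05]):
    if 0<=x<17 and 0<=y<17: G[x,y]=max(G[x,y],h)
print("rows: x +40..-40, cols: y +40..-40, mm")
for x in range(16,-1,-1): print(' '.join('%3d'%(G[x,y]*1000) for y in range(16,-1,-1)))
cv2.imwrite("pics/look.png",f["img"])
E
python3 look.py
```

```text
time: 15.75
tool_pos: [0.5107, 0.151, 0.1605]
tool_rot: [-0.0, 0.999, 0.052, 0.005]
contact_force: [0.9, -0.1, 0.7]
gripper_width: -0.0
grasp_force: 0.0
time: 16.12
tool_pos: [0.5066, 0.1501, 0.2003]
tool_rot: [-0.0, 0.999, 0.054, 0.0]
contact_force: [0.6, 0.3, -0.0]
gripper_width: 0.004
grasp_force: 0.0
16.125 [-0.07181416  0.10155256] 0.20029614696758793
strip 0.09 [-0.0409 -0.0349]
strip 0.05 [-0.041  -0.0347]
strip 0 [-0.0408 -0.0351]
strip -0.05 [-0.0409 -0.0354]
wing 223 [-0.0002827  -0.00016802] [0.07276342 0.07523552 0.07576229] alpha 36.305525035908545 [-0.02940248  0.02818052]
rows: x +40..-40, cols: y +40..-40, mm
  0   0  42  41  41  41  41  41  42  41  42  41  40  41  42   0   0
  0  42  42  42  41  42  42  42  42  42  42  42  42  42  42  42   0
 42  44  46  44  42  43  43  42  42  42  42  42  42  41  42  42  62
 41  44  45  44  42  42  42  43  42  41  41  71  42  42  42  42  65
 41  42  42  42  42  41  42  42  42  42  76  76  73  42  42  42  65
 42  42  42  42  43  42  42  42  42  42  75  76   0  42  42  42  65
 42  42  42  42  42  42  44  49  52  59  71  73   0   0  42  42  66
 42  42  42  42  42  42  51  58  58  59  58  42  41  41  41  41  65
 42  41  42  42  42  42  57  59  58  58  43  41  42  42  42  42  65
 42  42  42  42  41  42  54  59  59  59  42  42  42  42  42  42  65
 41  42  42  42  42  42  59  59  58   0  41  42  41  42  42  42  65
 41  43  42  42  42  74  74  58  41  42  43  43  42  42  42  42  65
 42  42  43  42  67  75  76   0  42  42  42  42  42  42  42  42  64
 42  42  42  41  72  75   0  40  42  42  41  42  42  42  42  42  65
 43  43  45  43  42  42   0   0  42  41  42  41  42  42  41  42  64
  0  42  44  44  41  42  41   0  42  43  42  42  42  42  41  41   0
  0   0  41  42  42  41  41  41  42  42  42  41  41  42  41  40   0
```

The height map shows two ears, tops about 75 mm and boss top about 58 mm. The screw has turned about 234° and sits with its ears at α = 36°/216°, and the fence is still snug. The tip had sagged to boss height, so I redo it a little higher and farther out, watching the force along the arc.

```bash
python3 -m jog '[-0.3,0.4,0.3,0,0,0, -0.6,0.9,0.7,0,0,0, -0.6,1,0.8,0,0,0, -0.6,1,0.8,0,0,0]'
python3 -m jog '[0,0.03,0.3,0,0,0, 0,0.03,0.6,0,0,0, 0,0.03,0.6,0,0,0, 0,0.03,0.6,0,0,0]'
python3 -c "
from h import *
s=manip.state();print(cut(s['tool_pos'])-[-.107,.005],s['tool_pos'][2])"
```

```text
time: 16.68
tool_pos: [0.4561, 0.0437, 0.1187]
tool_rot: [-0.0, 0.999, 0.052, -0.001]
contact_force: [0.5, 0.5, 0.7]
gripper_width: -0.004
grasp_force: 0.0
time: 17.18
tool_pos: [0.4591, 0.042, 0.0623]
tool_rot: [0.0, 0.999, 0.054, 0.001]
contact_force: [1.3, 0.5, 0.3]
gripper_width: -0.001
grasp_force: 0.0
[-0.02379523 -0.00581943] 0.062315314195302965
```

```bash
cat > st.py <<'E'
from h import *
s=manip.state();print("  REL",((cut(s['tool_pos'])-[-.107,.005])*1000).round(1),(s['tool_pos'][2]*1000).round(1))
E
python3 -m jog '[0,0,0.15,0,0,0, 0,0,0.3,0,0,0, 0,0,0.3,0,0,0, 0,0,0.3,0,0,0]'; python3 st.py
python3 -m jog '[-0.02,-0.04,0,0,0,0, -0.02,-0.08,0,0,0,0, -0.01,-0.12,0,0,0,0, 0,-0.165,0,0,0,0]'|grep -E "pos|force";python3 st.py
python3 -m jog '[0.03,-0.04,0,0,0,0, 0.055,-0.075,0,0,0,0]'|grep -E "pos|force";python3 st.py
```

```text
time: 17.68
tool_pos: [0.4572, 0.0415, 0.0302]
tool_rot: [-0.0, 0.999, 0.054, -0.0]
contact_force: [0.1, -0.3, 0.4]
gripper_width: 0.006
grasp_force: 0.0
  REL [-25.7  -6.1] 30.2
tool_pos: [0.4555, 0.0581, 0.0304]
contact_force: [-0.7, -1.9, 0.5]
grasp_force: 0.6
  REL [-25.6  10.6] 30.4
tool_pos: [0.4602, 0.0663, 0.0302]
contact_force: [-0.4, -1.9, -0.9]
grasp_force: 0.5
  REL [-20.   18.3] 30.2
```

```bash
python3 -m jog '[0.045,-0.028,0,0,0,0, 0.09,-0.053,0,0,0,0]'|grep -E "force";python3 st.py
python3 -m jog '[0.045,-0.015,0,0,0,0, 0.087,-0.023,0,0,0,0]'|grep -E "force";python3 st.py
python3 -m jog '[0.045,-0.002,0,0,0,0, 0.09,0.008,0,0,0,0]'|grep -E "force";python3 st.py
```

```text
contact_force: [-1.0, -0.9, -0.0]
grasp_force: 0.7
  REL [-11.   23.4] 30.2
contact_force: [-1.3, -0.4, 1.0]
grasp_force: 0.6
  REL [-2.1 25.7] 30.3
contact_force: [-0.9, 0.1, 1.0]
grasp_force: 0.7
  REL [ 7.  24.7] 30.4
```

```bash
python3 -m jog '[0.045,0.015,0,0,0,0, 0.08,0.035,0,0,0,0]'|grep -E "force";python3 st.py
python3 -m jog '[0.035,0.03,0,0,0,0, 0.064,0.064,0,0,0,0]'|grep -E "force";python3 st.py
python3 -m jog '[0.022,0.04,0,0,0,0, 0.038,0.082,0,0,0,0]'|grep -E "force";python3 st.py
```

```text
contact_force: [-1.3, 1.4, -0.2]
grasp_force: 0.6
  REL [15.2 21.1] 30.5
contact_force: [-1.1, 0.9, 0.3]
grasp_force: 0.5
  REL [21.5 14.5] 30.5
contact_force: [0.3, 1.5, 0.5]
grasp_force: 0.7
  REL [25.   6.4] 30.4
```

```bash
python3 -m jog '[0.007,0.045,0,0,0,0, 0.009,0.087,0,0,0,0, -0.006,0.15,0,0,0,0]'|grep -E "force";python3 st.py
python3 -m jog '[0,-0.03,-0.15,0,0,0, 0,-0.03,-0.3,0,0,0, -0.3,-0.03,-0.3,0,0,0, -0.6,-0.03,-0.3,0,0,0, -0.75,-0.03,-0.3,0,0,0, -0.75,-0.03,-0.3,0,0,0]'|grep force; python3 st.py
cat > sc.py <<'E'
from h import *
for n in("scene","top"):
    f=manip.grab_frame(n);P=cloud(f);C=cut(P);z=P[...,2]
    q=C-[-.107,.005]; m=(z>.066)&(z<.0785)&(np.hypot(q[...,0],q[...,1])<.034); p=q[m]
    if len(p)>5: d=np.linalg.svd(p,full_matrices=False)[2][0]; print(n,len(p),"alpha",np.degrees(np.arctan2(d[1],-d[0]))%180,p.mean(0),np.percentile(z[m],90))
E
python3 sc.py
```

```text
contact_force: [0.5, 0.8, 0.5]
grasp_force: 0.6
  REL [24.4 -8.8] 30.5
contact_force: [1.5, -0.0, 0.3]
grasp_force: 0.0
  REL [-50.6  -5.5] 61.5
scene 18 alpha 50.02205789784213 [ 0.00470285 -0.00704622] 0.07283646468205422
top 10 alpha 52.164166286797595 [ 0.01636527 -0.02114833] 0.07610184952928359
```

```bash
python3 -m jog '[0.25,0,0,0,0,0, 0.25,0,0,0,0,0, 0.25,0,0.15,0,0,0, 0.25,0,0.32,0,0,0, 0.25,0,0.32,0,0,0]'|grep force; python3 st.py
python3 -m jog '[0,-0.04,0,0,0,0, 0,-0.083,0,0,0,0, 0.005,-0.125,0,0,0,0, 0.02,-0.17,0,0,0,0, 0.045,-0.21,0,0,0,0, 0.073,-0.244,0,0,0,0]'|grep -E "force";python3 st.py
python3 -m jog '[0.035,-0.028,0,0,0,0, 0.074,-0.052,0,0,0,0]'|grep -E "force";python3 st.py
python3 -m jog '[0.045,-0.015,0,0,0,0, 0.087,-0.023,0,0,0,0]'|grep -E "force";python3 st.py
```

```text
contact_force: [0.1, -0.4, -0.6]
grasp_force: 0.0
  REL [-28.5  -5. ] 25.5
contact_force: [-0.8, -1.5, 0.2]
grasp_force: 0.5
  REL [-18.4  19.4] 28.3
contact_force: [-1.1, -0.7, -0.6]
grasp_force: 0.7
  REL [-11.1  24.4] 28.2
contact_force: [-2.3, -0.3, 0.1]
grasp_force: 1.4
  REL [-2.1 26.7] 28.3
```

```bash
python3 -m jog '[0.045,0.0,0,0,0,0, 0.09,0.01,0,0,0,0]'|grep -E "force";python3 st.py
python3 -m jog '[0.045,0.018,0,0,0,0, 0.08,0.04,0,0,0,0]'|grep -E "force";python3 st.py
```

```text
contact_force: [-28.3, 0.9, 18.4]
grasp_force: 13.5
  REL [-0.3 26.6] 26.8
contact_force: [-51.7, 10.9, 36.4]
grasp_force: 25.8
  REL [ 0.7 25.9] 25.9
```

```bash
python3 -m jog '[0.03,0.028,0,0,0,0, 0.045,0.045,0,0,0,0]'|grep -E "force";python3 st.py;python3 sc.py
```

```text
contact_force: [-62.1, 21.8, 44.9]
grasp_force: 32.8
  REL [ 1.2 25.5] 25.7
scene 50 alpha 123.76108797307879 [0.00717175 0.01063232] 0.0768337853673943
```

Probably the hard stop (2.3 N of bite, then a sharp rise). I release and look.

```bash
python3 -m jog '[-0.1,-0.05,0,0,0,0, -0.25,-0.1,0,0,0,0, -0.25,-0.1,0,0,0,0, -0.25,-0.1,-0.3,0,0,0]'|grep force;python3 st.py
python3 -m jog '[0,0,-0.5,0,0,0, 0.3,-0.4,-0.9,0,0,0, 0.55,-0.65,-1,0,0,0]'|grep force
python3 -m jog '[0,0,-0.4,0,0,0, 0,0,-0.4,0,0,0, 0,0,-0.4,0,0,0]'|grep force
python3 look.py
```

```text
contact_force: [0.4, -0.5, -0.6]
grasp_force: 0.0
  REL [-7.1 26.9] 56.7
contact_force: [-0.1, 0.7, -0.1]
grasp_force: 0.0
contact_force: [0.3, -0.0, -0.8]
grasp_force: 0.0
25.125 [-0.05732782  0.09661069] 0.1980498305558179
strip 0.09 [-0.041  -0.0347]
strip 0.05 [-0.0408 -0.0351]
strip 0 [-0.0409 -0.0351]
strip -0.05 [-0.041  -0.0352]
wing 156 [0.00128197 0.00277188] [0.07166579 0.07364084 0.07420731] alpha 120.97159094724176 [-0.02577766  0.0315747 ]
rows: x +40..-40, cols: y +40..-40, mm
  0   0  41  42  42  41  41  41  43  41  42  41  42  41  41   0   0
 40  42  41  42  42  42  42  42  42  42  43  42  43  42  43  42   0
 42  42  45  45  42  42  42  42  43  42  43  42  42  42  42  42  65
 42  42  45  44  42  42  42  41  42  42  42  42  41  41  42  42  65
 43  42  42  43  42  42  42  42  42  42  42  42  41  41  41  42  66
 42  42  42  71  73  61  43  42  42  42  42  42  42  42  42  42  65
 42  42  42  73  74  73  57  43  47  44  42  42  42  41  42  42  65
 42  42  42  42  42  72  57  58  57  57  49  42  42  41  42  42  65
 41  43  42  42  42  41  56  57  57  57  43  41  42  42  42  42  64
 42  41  43  42  42  41  50  58  57  57  57  57  42  42  42  42  65
 43  42  42  42  42  42  43  51  56  55  58  72  73  68  42  43  65
 42  43  42  43  42  42  42  42  42  42  42  72  74  72  41  42  65
 42  42  42  41  42  42  42  42  42  43  42  42  42   0  41  42  64
 42  42  42  42  41  43  42  43  41  42  42  42  42  41   0  41  65
 41  43  45  44  42  42  41  42  42  41  42  42  42  41  41  41  63
  0  41  44  45  42  42  41  42  42  42  42  42  42  42  42  42   0
  0   0  42  41  42  42  42  41  42  42  41  42  42  42  41   0   0
```

View pics/look.png

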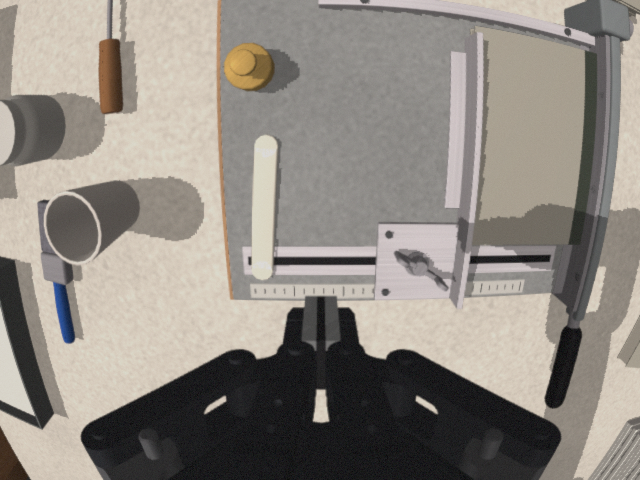

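Run:
```python
from h import *
s=manip.state(); T=rot(s["tool_rot"]); f=manip.grab_frame("wrist");P=wcloud(f,np.array(s["tool_pos"]),T);z=P[...,2];C=cut(P)
b=(z>.042)&(z<.0495)&(C[...,1]<-.05)&(C[...,1]>-.187)&(C[...,0]>-.12)&(C[...,0]<.13)
for yy in(-.07,-.1,-.13,-.15):
    k=b&(abs(C[...,1]-yy)<.003); print(yy,C[k][:,0].min().round(4),np.percentile(z[k],[5,50,95]).round(4))
```

```text
-0.07 -0.0872 [0.0453 0.0465 0.0478]
-0.1 -0.0872 [0.0453 0.0465 0.0478]
-0.13 -0.0874 [0.0452 0.0464 0.0477]
-0.15 -0.0874 [0.0451 0.0464 0.0476]
```

The picture shows the notebook flat and square between the fence (470,150) and the knife (600,150). The wings lie at (420,268), turned to the stop, and the hand is clear.

```bash
python3 -c "
from plant import manip
print(manip.job_done())"
```

```text
the job is handed in; nothing more can be done
None
```

I handed the job in at about 25 s: the notebook measures snug and square between fence and knife, the wing screw is turned to its stop and the hand is clear, but the second stroke jammed near the screw axis at about 50 N with the hand close to the no-grip zone, and no verdict came back.

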